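# Clamp the loose end cap back onto the bread board

## Robot

A 6-joint arm with a two-finger parallel gripper is mounted at the origin on a cart in front of the work surface, level with it; the furniture and walls round the work are solid. World frame = base frame: x ahead of the robot, y to its left, z up, the work surface at z = 0. Lengths are in m, angles in rad, forces in N, time in s.
With the tool pointing down it reaches from about 0.375 to 0.9 m from the base axis. Payload 3.1 kg.
Tool frame: the origin (TCP) lies at the very end of the fingers, on their centre line; the grasp point (between the pads) lies 19 mm behind it; z points along the fingers, y is the line along which they close (so a half turn about z gives the same grasp; the last joint's range is limited). The gripper opens to 87 mm and grips with 3 to 60 N. Pads are 19 mm wide; open, the fingers measure 117 mm over their backs; the gripper's body (75 mm by 190 mm) begins 51 mm behind the grasp point.
Start: joints at [-0.178, 0.527, 1.433, -0, 1.181, -0.178], TCP at [0.625, 0, 0.194] pointing down, gripper open.
Joint ranges: [-3.08, 3.08], [-0.75, 2.2], [0.22, 2.44], [-1.43, 4.57], [0, 2.65], [-2.85, 2.85]. Speed limits (rad/s): [2.79, 2.79, 3.14, 3.14, 3.14, 3.14].

## Interface

Orientations are given as a unit quaternion [x, y, z, w].
In Python, from rig import status, viewer, robot gives the robot as it stands.
- The arm moves only by the tool arm_command, never from a script. Its arguments are lists of equal length, an entry for each row: "delta_rot": the turn, a rotation vector about the tool's x, y, z in degrees, a list of three; "delta_pos": the shift along the tool's x, y, z in m, a list of three; "gripper": the closure, from -1 (fully open) to 1 (shut). In form: {"delta_rot": [[rx, ry, rz], ...], "delta_pos": [[dx, dy, dz], ...], "gripper": [gripper, ...]}. A call has 1 to 12 rows; each row is the pose to reach, as a shift and turn from the pose commanded when the call began, along the tool's axes at that moment; what a row does not reach only later rows make up. A row lasts 1/12 s, in which the tool goes at most 41.7 mm and 7.16 degrees, less where a joint would pass 70% of its speed; a pose out of reach is approached as far as the arm can. A call with a gripper value outside its range is refused whole. The fingers move at their own pace and stop on an object; "grip_force" is the grip in N (left out, the last holds). Time passes only in rows, so rows that repeat a pose let the fingers close. It gives the time, the measured TCP pose, the force, the opening and the grip force at its end, in the units of the state.
- status.get_obs(): the state, without advancing time (a new reading comes with each control period).
- viewer.camera(name): name is "scene" or "side" or "wrist"; returns a dict with "pixels" (420x560x3 uint8, blue, green, red), "fx", "fy", "cx", "cy" (pixels), "pose" (4x4, takes a point from camera to world coordinates); the wrist camera has in their place "mount" (4x4, takes a point from camera to tool coordinates, whose origin is the TCP and whose axes are the flange's). Camera axes: x right, y down, z forward; pixel columns grow to the right and rows downward; lengths in m; the calibration is good to about 2 mm. A picture is of the moment at which its call begins: read the wrist's pose just before it. There is no depth.
- robot.hand_in(): hands the job in; it is judged then, once.
The state is a dict: "time": time; "q": joint angles; "joint_velocities": joint speeds; "joint_torque": joint torques, N m; "position": TCP position; "tool_rot": TCP orientation; "ft_force": force on the tool from outside, world axes, zero at the start; "moment": the same for the moment, N m; "grip_width": finger opening in m; "grip_force": force on a finger pad.
Only numpy, scipy, OpenCV 4.12 (cv2) and the standard library are available. Lean on these libraries where they do the work, as an engineer would, in place of code of your own. Each camera call takes 0.05 s, during which the arm holds its last target. There are 200 camera calls.

## Task

One end cap has come off the small bread board and is only just started on its tongue. Pick up the one-hand bar clamp by its handle and trigger, stand it lengthwise over the middle of the board with one jaw beyond each end, and pump the trigger until the cap is fully home and the jaws bite firmly; stop there, since squeezing much harder would split the thin lips of the groove. Finish still holding the trigger squeezed with the board clamped flat on the worktop, and leave the mug, the spice jar and the wooden spoon alone.

Things in the scene. Friction and masses are not known exactly. Their poses are not given: they have to be found in the camera images.
- clamp: one-hand ratchet bar clamp, black plastic, steel bar, loose, 0.7 kg, standing on its two jaws, handle up. Origin: on the worktop below the trigger's pivot; x along the bar to the far jaw, z up. Frame, mm: near jaw x 6 to 30, feet 40 wide, housing x -34 to 30, z 4 to 72; fixed upright handle x -28 to -10, 24 wide, z 68 to 130, trigger before it; bar z 40 to 60; far jaw 32 thick with pad
- clamp_grip (a point): middle of the handle and trigger pair when squeezed, at clamp x -12, z 102 mm: where to grip from above, fingers closing along the clamp's x. While gripped with the trigger squeezed, the point between the finger pads is here. The clamp moves a little along x as the fingers centre it
- near_pad_face (a point): middle of the near jaw's rubber pad face (36 wide, clamp z 3 to 25 mm), clamp x 44, z 14 mm, looking at the far jaw (it moves back as the pad yields)
- far_pad_face (a point): middle of the far jaw's pad face (same size), clamp x 294 mm minus clamp_bar, z 14 mm; fast on the bar, whose tail stands out behind the head (to clamp x -40 mm minus clamp_bar)
- clamp_trigger (a joint): trigger angle, rad: 0 released, 0.21 fully squeezed (stop). 10 mm thick, 18 wide, clamp z 70 to 126, pivot at x 0, z 12. Handle and trigger together measure 51 mm at z 102 (56 at the top) released, middle at clamp x -3; 32 squeezed. A spring returns it; squeezing takes 3 to 8 N, plus 0.5 N per N of clamping, so a 20 N grip stalls at about 25 N of clamping; strong grips do not
- clamp_bar (a joint): how far the bar with the far jaw is drawn in, m: opening between the pads = 0.250 minus this. Each full squeeze draws it in 7 mm (two teeth of 3.6 mm); a pawl keeps it from going back, so it cannot be opened again; travel ends at 0.1. Gripping the clamp to lift it is one squeeze
- clamp_pad (a joint): how far the near jaw's thick soft rubber pad has yielded, m: 0 free; 4 N per mm, so 0.005 means that the jaws clamp with 20 N, which is firm; from 60 N the groove splits; end of travel 0.012
- board: small wooden bread board, 22 mm thick, 110 wide, 0.28 kg, loose, lying flat. Origin: under the middle of its pale core (120 long); x along its length to the end whose cap is loose. The other, fast cap ends at x -88 mm. At x 60 to 74 a tongue 6 mm thick stands out at mid height
- end_cap: the loose end cap, darker wood, 28 mm in x, 110 wide, 22 thick, 0.05 kg, lying flat, groove (9 high, 15 deep) on the tongue. Origin: under its middle; axes as the board's. Fully home its origin is at board x 74, y 0 mm with no gap left, the whole board then 176 mm long; it starts 8 to 13 mm out
- mug_1: white mug, 94 mm high, standing right of the work; bystander
- spice_jar_1: spice jar with a green cap, 46 mm wide, 106 high, standing to the right behind; bystander
- wooden_spoon_1: wooden spoon, 316 mm long, lying flat at the left; bystander
Not all that is in view belongs to the job. There is more than one size of the board; the one meant has the size given above.

How it is judged:
On the way, in this order (a step that is already met when the one before it is completed fails the run):
1. the clamp stands over the board, one jaw beyond each end, in line with its middle (height (world z) of clamp below 0.008 m and angle between the x axis of clamp and the x axis of board, either way round below 0.15 rad and y of near_pad_face in the frame of board between -0.02 and 0.02 m and y of far_pad_face in the frame of board between -0.02 and 0.02 m and ((x of near_pad_face in the frame of board below -0.085 m and x of far_pad_face in the frame of end_cap above 0.011 m) or (x of far_pad_face in the frame of board below -0.085 m and x of near_pad_face in the frame of end_cap above 0.011 m))), for 0.2 s.
2. the cap is home and the clamp bites on it (x of end_cap in the frame of board below 0.0755 m and contact force between clamp and end_cap above 6 N), for 0.2 s.
At the end, for the whole second after the job is handed in: The cap is home on the board (gap under 1.5 mm, sides flush within 6 mm, in line within 0.03 rad), the board lies flat, the upright clamp presses on cap and board with over 6 N each, and the fingers keep the trigger squeezed (over 0.04 rad); all at rest (all of step 2 and y of end_cap in the frame of board between -0.006 and 0.006 m and angle between the x axis of end_cap and the x axis of board, either way round below 0.03 rad and height (world z) of board below 0.006 m and angle between board's own z axis and vertical below 0.05 rad and angle between clamp's own z axis and vertical below 0.12 rad and contact force between clamp and board above 6 N and value of joint clamp_trigger above 0.04 rad and contact force between the fingers and clamp above 1 N and linear speed of each of clamp, board below 0.02 m/s); the arm keeps its last pose, push and grip.
It fails at once if the clamp splits the groove: it presses on the cap or the board with more than 60 N (contact force between clamp and end_cap above 60 N or contact force between clamp and board above 60 N).
It fails at once if a bystander is moved by more than 3 cm or tipped (distance of any of mug_1, spice_jar_1, wooden_spoon_1 from where it was at the start of the episode above 0.03 m or angle between any of mug_1, spice_jar_1's own z axis and vertical above 0.3 rad).
It also fails if it takes over 51 s, if anything falls off the work surface, if the arm or the gripper's body presses on something with over 40 N, if the wrist force passes 120 N, or if a joint passes its speed limit or range.

## Working session

There is one attempt and no reset: what is moved stays moved. The work goes in short steps, Python scripts to look and compute and a tool call to move; the robot and the scene stay as the last step left them, time stands still between calls to the robot, and variables do not carry over. Pictures are saved under pics/ and viewed, at most 10 in all, crops included, and the job is handed in when it is done.

Besides the shell and the picture viewer there is one more tool, called after "Emit:" in YAML: its name, and indented under it one key for each argument. arm_command: Moves the arm, as the interface text tells. Its arguments: {"type":"object","properties":{"delta_rot":{"type":"array","items":{"type":"array","items":{"type":"number"}}},"delta_pos":{"type":"array","items":{"type":"array","items":{"type":"number"}}},"gripper":{"type":"array","items":{"type":"number"}},"grip_force":{"type":"number"}},"required":["delta_rot","delta_pos","gripper"]}

```bash
mkdir -p pics
cat > h.py <<'E'
import numpy as np, cv2
from rig import status, viewer, robot
from scipy.spatial.transform import Rotation as R
def cam(n):
    o=status.get_obs(); c=viewer.camera(n)
    if n=="wrist":
        T=np.eye(4);T[:3,:3]=R.from_quat(o["tool_rot"]).as_matrix();T[:3,3]=o["position"]
        c["pose"]=T@np.array(c["mount"])
    c["pose"]=np.array(c["pose"]); c["pixels"]=np.array(c["pixels"]); return c
def ray(c,u,v,z):
    d=c["pose"][:3,:3]@np.array([(u-c["cx"])/c["fx"],(v-c["cy"])/c["fy"],1]);o=c["pose"][:3,3]
    return o+d*(z-o[2])/d[2]
def proj(c,p):
    q=np.linalg.inv(c["pose"])@np.append(p,1);return c["fx"]*q[0]/q[2]+c["cx"],c["fy"]*q[1]/q[2]+c["cy"]
E
python3 - <<'E'
from h import *
import pickle
D={n:cam(n) for n in("scene","side","wrist")}
pickle.dump(D,open("d0.pkl","wb"))
for n in D: cv2.imwrite(f"pics/{n}0.png",D[n]["pixels"]); print(n,D[n]["pose"].round(3).tolist(),D[n]["fx"])
o=status.get_obs();print(o)
E
```

```text
scene [[-0.877, -0.233, 0.42, -0.03], [-0.48, 0.432, -0.763, 0.951], [-0.004, -0.871, -0.491, 0.712], [0.0, 0.0, 0.0, 1.0]] 455.64286593250984
side [[0.907, -0.29, 0.306, 0.127], [-0.422, -0.616, 0.665, -0.842], [-0.004, -0.732, -0.681, 0.925], [0.0, 0.0, 0.0, 1.0]] 413.2203036504532
wrist [[1.0, 0.001, -0.002, 0.625], [0.001, -0.954, -0.3, 0.082], [-0.002, 0.3, -0.954, 0.384], [0.0, 0.0, 0.0, 1.0]] 328.374888303601
{'time': 0.15, 'q': array([-1.78454871e-01,  5.28286256e-01,  1.43360704e+00, -4.12033228e-05,
        1.18139447e+00, -1.78505218e-01]), 'joint_velocities': array([-0.00017932, -0.00336888, -0.00197285,  0.00098577, -0.00163082,
        0.00261129]), 'joint_torque': array([ 9.14956272e-04, -4.40429199e+01, -1.76841742e+01,  6.33679633e-02,
        5.52540855e-02, -1.06930895e-04]), 'position': array([6.24389362e-01, 1.54884190e-04, 1.93476103e-01]), 'tool_rot': array([ 7.07083184e-01,  7.07129869e-01, -4.99045619e-04, -6.85326419e-04]), 'ft_force': array([ 0.00439966, -0.64356274,  0.08050358]), 'moment': array([0.03377991, 0.01633793, 0.01702801]), 'grip_force': 0.0, 'grip_width': 0.08657219784787859}
```

View pics/scene0.png

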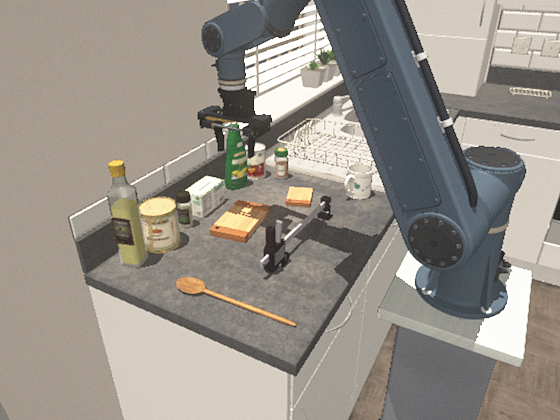

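View pics/side0.png

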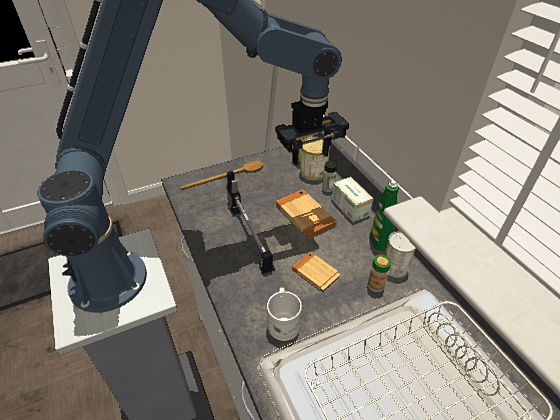

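View pics/wrist0.png

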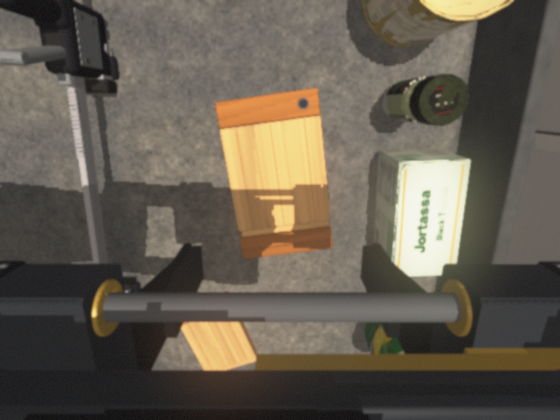

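The wrist view shows the right-sized board with its fast, holed cap at the top (corners about (217,102) and (318,88)) and its loose cap at the bottom ((244,257), (330,248)). The clamp is on the left, handle towards +y (scene ~(272,235)) and far jaw ~(325,208). A smaller decoy board lies nearer -y.

Run:
```python
from h import *
import pickle
D=pickle.load(open("d0.pkl","rb"))
w=D["wrist"]
for p in [(217,102),(318,88),(330,248),(244,257),(220,128),(321,114),(329,228),(241,235)]: print(p,ray(w,*p,.022).round(4))
s=D["scene"];print("handle top",ray(s,272,226,.13).round(3),"near foot",ray(s,270,268,0).round(3),"far foot",ray(s,325,218,0).round(3))
s=D["side"];print("handle top",ray(s,231,174,.13).round(3),"far foot",ray(s,267,272,0).round(3))
a=D["scene"]["pixels"][185:285,225:345];b=D["side"]["pixels"][160:290,200:350]
cv2.imwrite("pics/crop.png",np.hstack([cv2.resize(a,(400,480),interpolation=2)[:,:400],cv2.resize(b,(400,480),interpolation=2)]))
```

```text
(217, 102) [0.5562 0.0829 0.022 ]
(318, 88) [0.6619 0.0968 0.022 ]
(330, 248) [ 0.6825 -0.0846  0.022 ]
(244, 257) [ 0.5785 -0.0967  0.022 ]
(220, 128) [0.5578 0.0562 0.022 ]
(321, 114) [0.6659 0.0708 0.022 ]
(329, 228) [ 0.6801 -0.0588  0.022 ]
(241, 235) [ 0.5759 -0.0679  0.022 ]
handle top [0.428 0.15  0.13 ] near foot [0.436 0.148 0.   ] far foot [ 0.412 -0.144  0.   ]
handle top [0.432 0.144 0.13 ] far foot [ 0.415 -0.162  0.   ]
```

View pics/crop.png

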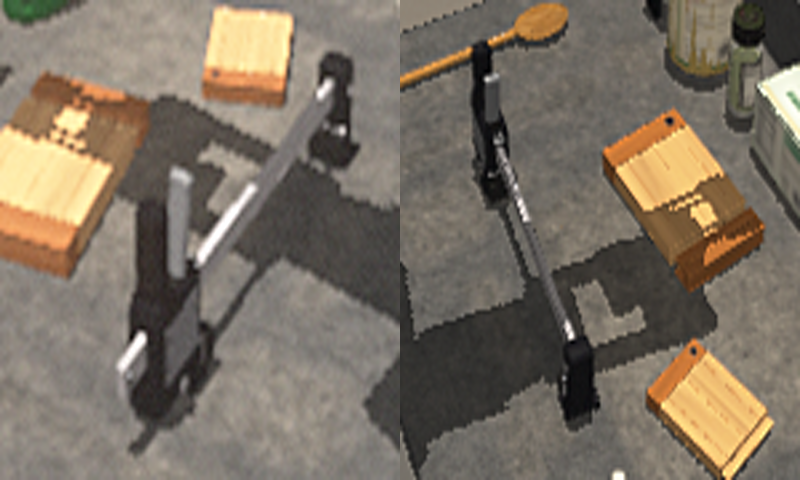

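The crop shows the clamp standing upright, with the black handle behind, the grey trigger in front (towards -y), and the far jaw at the -y end. I'll turn the tool and move above the handle to look closer.

Emit:
arm_command:
  delta_rot:
    - [0,0,6]
    - [0,0,13]
    - [0,0,20]
    - [0,0,27]
    - [0,0,34]
    - [0,0,41]
    - [0,0,48]
    - [0,0,55]
    - [0,0,62]
    - [0,0,69]
    - [0,0,76]
    - [0,0,83]
  delta_pos:
    - [0.005,-0.008,-0.002]
    - [0.015,-0.022,-0.005]
    - [0.027,-0.04,-0.01]
    - [0.04,-0.06,-0.015]
    - [0.055,-0.08,-0.02]
    - [0.07,-0.1,-0.02]
    - [0.085,-0.12,-0.02]
    - [0.1,-0.14,-0.02]
    - [0.11,-0.16,-0.02]
    - [0.12,-0.175,-0.02]
    - [0.128,-0.187,-0.02]
    - [0.132,-0.195,-0.02]
  gripper: [-1,-1,-1,-1,-1,-1,-1,-1,-1,-1,-1,-1]

```text
time: 1.15
position: [0.4279, 0.1329, 0.2141]
tool_rot: [0.998, 0.059, -0.001, -0.0]
ft_force: [-0.2, 0.0, 0.2]
grip_width: 0.087
grip_force: 0.0
```

Emit:
arm_command:
  delta_rot:
    - [0,0,6]
    - [0,0,10]
    - [0,0,10]
  delta_pos:
    - [0,0,0]
    - [0,0,0]
    - [0,0,0]
  gripper: [-1,-1,-1]

```text
time: 1.4
position: [0.4296, 0.1322, 0.2142]
tool_rot: [1.0, -0.027, -0.0, 0.0]
ft_force: [-0.2, 0.2, 0.5]
grip_width: 0.0873
grip_force: 0.0
```

Run:
```python
from h import *
import pickle
w=cam("wrist");pickle.dump(w,open("w1.pkl","wb"));cv2.imwrite("pics/w1.png",w["pixels"])
o=status.get_obs();print(o["time"],o["position"],R.from_quat(o["tool_rot"]).as_matrix().round(3).tolist(),w["pose"].round(3).tolist())
```

```text
1.45 [0.42977779 0.13210374 0.21421069] [[0.999, -0.051, -0.0], [-0.051, -0.999, -0.0], [-0.0, 0.0, -1.0]] [[-0.052, -0.952, -0.301, 0.513], [-0.999, 0.05, 0.016, 0.127], [-0.001, 0.301, -0.954, 0.405], [0.0, 0.0, 0.0, 1.0]]
```

View pics/w1.png

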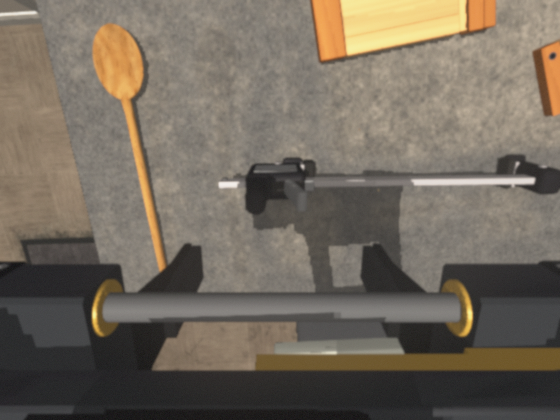

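The wrist view shows the bar along row ~182 (tail at (220,184), far jaw (545,180)), the handle top near (256,207) and the trigger near (300,203).

Run:
```python
from h import *
import pickle
w=pickle.load(open("w1.pkl","rb"))
for n,u,v,z in [("bar1",320,181,.06),("bar2",530,181,.06),("tail",228,184,.06),("tailend",219,184,.06),("handle",256,208,.13),("trig",300,205,.126),("boardA",322,60,.022),("boardB",495,27,.022)]: print(n,ray(w,u,v,z).round(4))
c=w["pixels"][140:230,210:330];cv2.imwrite("pics/w1c.png",cv2.resize(c,(800,600),interpolation=cv2.INTER_CUBIC))
```

```text
bar1 [0.4297 0.0903 0.06  ]
bar2 [ 0.418  -0.1352  0.06  ]
tail [0.4316 0.1894 0.06  ]
tailend [0.4321 0.1991 0.06  ]
handle [0.4252 0.1544 0.13  ]
trig [0.4247 0.1154 0.126 ]
boardA [0.5534 0.0818 0.022 ]
boardB [ 0.5756 -0.0988  0.022 ]
```

View pics/w1c.png

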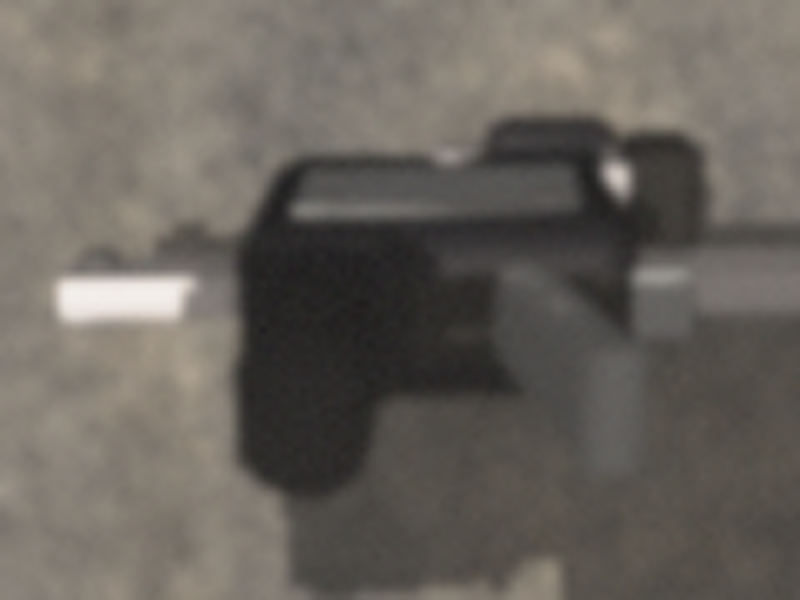

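Emit:
arm_command:
  delta_rot:
    - [0,0,0]
    - [0,0,0]
    - [0,0,0]
    - [0,0,0]
    - [0,0,0]
    - [0,0,0]
    - [0,0,0]
  delta_pos:
    - [0,-0.007,0.01]
    - [0,-0.007,0.035]
    - [0,-0.007,0.065]
    - [0,-0.007,0.095]
    - [0,-0.007,0.118]
    - [0,-0.007,0.13]
    - [0,-0.007,0.131]
  gripper: [-1,-1,-1,-1,-1,-1,-1]

```text
time: 2.03
position: [0.4284, 0.1387, 0.0808]
tool_rot: [1.0, -0.026, -0.003, 0.0]
ft_force: [0.1, 0.4, -0.6]
grip_width: 0.0872
grip_force: 0.0
```

Emit:
arm_command:
  delta_rot:
    - [0,0,0]
    - [0,0,0]
    - [0,0,0]
    - [0,0,0]
    - [0,0,0]
    - [0,0,0]
    - [0,0,0]
    - [0,0,0]
    - [0,0,0]
    - [0,0,0]
    - [0,0,0]
    - [0,0,0]
  delta_pos:
    - [0,0,0]
    - [0,0,0]
    - [0,0,0]
    - [0,0,0]
    - [0,0,0]
    - [0,0,0]
    - [0,0,0]
    - [0,0,0]
    - [0,0,0]
    - [0,0,0]
    - [0,0,0]
    - [0,0,0]
  gripper: [1,1,1,1,1,1,1,1,1,1,1,1]
  grip_force: 60

```text
time: 3.03
position: [0.4317, 0.1403, 0.084]
tool_rot: [1.0, -0.026, 0.002, -0.001]
ft_force: [0.2, 5.2, 7.0]
grip_width: 0.0293
grip_force: 60.1
```

Emit:
arm_command:
  delta_rot:
    - [0,0,0]
    - [0,0,0]
    - [0,0,0]
    - [0,0,0]
    - [0,0,0]
    - [0,0,0]
    - [0,0,0]
    - [0,0,0]
  delta_pos:
    - [0,0,-0.004]
    - [0,0,-0.012]
    - [0,0,-0.022]
    - [0,0,-0.034]
    - [0,0,-0.046]
    - [0,0,-0.055]
    - [0,0,-0.06]
    - [0,0,-0.06]
  gripper: [1,1,1,1,1,1,1,1]

```text
time: 3.7
position: [0.43, 0.1391, 0.1438]
tool_rot: [1.0, -0.027, 0.0, -0.0]
ft_force: [0.4, -0.8, -7.3]
grip_width: 0.0289
grip_force: 60.1
```

Run:
```python
from h import *
import pickle
D={n:cam(n) for n in("scene","side","wrist")};pickle.dump(D,open("d2.pkl","wb"))
o=status.get_obs();print(o)
a=D["side"]["pixels"][130:310,180:380];b=D["wrist"]["pixels"][0:300,130:560]
cv2.imwrite("pics/c2.png",np.vstack([cv2.resize(a,(400,360)),cv2.resize(b,(400,240))]))
```

```text
{'time': 3.85, 'q': array([6.43869282e-02, 3.80551664e-01, 1.90892485e+00, 5.64447684e-04,
       8.54320209e-01, 1.68778871e+00]), 'joint_velocities': array([ 0.0005836 ,  0.00779958, -0.00038199, -0.00010223,  0.00109484,
       -0.00106425]), 'joint_torque': array([-3.29445640e-02, -3.53149903e+01, -1.41326684e+01, -5.74145280e-01,
       -2.29196891e-02, -1.12608189e-02]), 'position': array([0.42930982, 0.13905305, 0.1426009 ]), 'tool_rot': array([ 9.99648576e-01, -2.64851938e-02, -1.11676290e-03, -1.11947544e-04]), 'ft_force': array([-0.40359408,  1.04622499, -8.17090444]), 'moment': array([0.83902042, 0.077765  , 0.01292657]), 'grip_force': 60.09746789932251, 'grip_width': 0.02876156587113381}
```

View pics/c2.png

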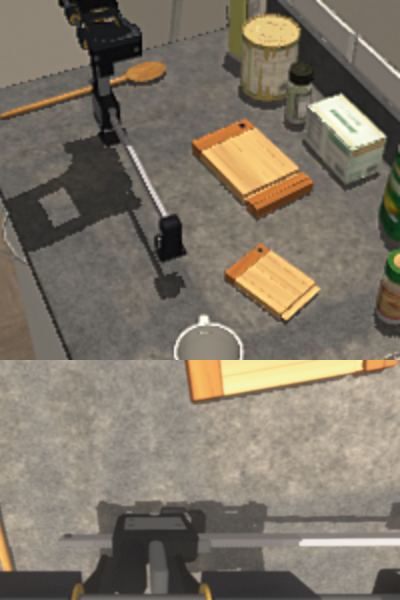

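The clamp is lifted level, with both boards unobstructed in the side view. I'll refine the board corners and check the decoy's clearance.

Run:
```python
from h import *
import pickle
s=pickle.load(open("d2.pkl","rb"))["side"]
for n,L in (("decoy",[(226,274),(262,243),(320,288),(285,316)]),("board",[(192,150),(240,120),(312,181),(258,208)])):
  for u,v in L: print(n,ray(s,180+u/2,130+v/2,.02).round(4))
im=s["pixels"];hsv=cv2.cvtColor(im,cv2.COLOR_BGR2HSV)
m=cv2.inRange(hsv,(5,90,60),(25,255,255));cs,_=cv2.findContours(m,0,2)
for c in cs:
  if cv2.contourArea(c)>300:
    x=cv2.approxPolyDP(c,5,True)[:,0]; print(cv2.contourArea(c),[(tuple(p.tolist()),ray(s,*p,.022)[:2].round(3).tolist()) for p in x])
```

```text
decoy [ 0.4823 -0.1913  0.02  ]
decoy [ 0.5557 -0.1621  0.02  ]
decoy [ 0.5885 -0.2684  0.02  ]
decoy [ 0.5213 -0.289   0.02  ]
board [0.549  0.0634 0.02  ]
board [0.6549 0.0973 0.02  ]
board [ 0.6883 -0.0822  0.02  ]
board [ 0.5839 -0.0977  0.02  ]
960.0 [((310, 251), [0.553, -0.161]), ((292, 268), [0.477, -0.195]), ((324, 289), [0.522, -0.295]), ((339, 274), [0.585, -0.269])]
1563.5 [((276, 200), [0.558, 0.084]), ((308, 239), [0.57, -0.116]), ((335, 225), [0.674, -0.1]), ((302, 189), [0.662, 0.097])]
413.5 [((303, 139), [0.809, 0.367]), ((301, 149), [0.769, 0.309]), ((312, 159), [0.776, 0.234]), ((330, 146), [0.88, 0.279]), ((325, 138), [0.89, 0.336])]
```

Emit:
arm_command:
  delta_rot:
    - [0,0,0]
    - [0,0,-1]
    - [0,0,-2]
    - [0,0,-3]
    - [0,0,-4]
    - [0,0,-5]
    - [0,0,-6]
    - [0,0,-7]
    - [0,0,-8]
    - [0,0,-9]
    - [0,0,-9.6]
    - [0,0,-9.6]
  delta_pos:
    - [0.004,-0.001,0]
    - [0.014,-0.003,0]
    - [0.03,-0.006,0]
    - [0.05,-0.009,0]
    - [0.07,-0.012,0]
    - [0.09,-0.016,0]
    - [0.11,-0.02,0]
    - [0.13,-0.024,0]
    - [0.148,-0.027,0]
    - [0.16,-0.029,0]
    - [0.167,-0.0305,0]
    - [0.169,-0.0305,0]
  gripper: [1,1,1,1,1,1,1,1,1,1,1,1]

```text
time: 4.85
position: [0.6025, 0.1609, 0.1422]
tool_rot: [0.998, 0.058, 0.0, -0.0]
ft_force: [1.0, 0.8, -7.3]
grip_width: 0.0289
grip_force: 60.1
```

Run:
```python
from h import *
import pickle
from time import sleep
D={n:cam(n) for n in("scene","side","wrist")};pickle.dump(D,open("d3.pkl","wb"))
o=status.get_obs();print(o["position"],o["tool_rot"],o["moment"],o["joint_velocities"].round(3))
a=D["side"]["pixels"][130:310,220:420];b=D["wrist"]["pixels"][0:300,130:560];c=D["scene"]["pixels"][150:290,160:360]
cv2.imwrite("pics/c3.png",np.vstack([np.hstack([cv2.resize(a,(400,340)),cv2.resize(c,(400,340))]),np.hstack([cv2.resize(b,(400,260)),np.zeros((260,400,3),np.uint8)])]))
```

```text
[0.59919431 0.1605967  0.14234773] [ 9.98349427e-01  5.74059573e-02 -1.72499560e-03 -4.98565769e-05] [ 0.74481207  0.17989743 -0.02934724] [ 0.001 -0.015  0.017 -0.    -0.002 -0.002]
```

View pics/c3.png

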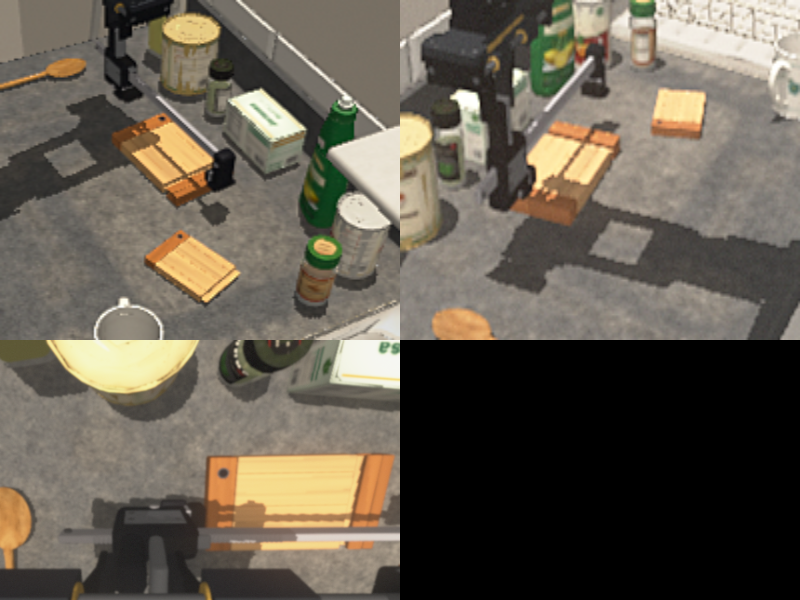

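The clamp hangs over the board: in the wrist crop the board spans columns 205–393 with the bar along row ~535, and both jaws look to be beyond the ends. I'll check the alignment by rays.

Run:
```python
from h import *
import pickle
D=pickle.load(open("d3.pkl","rb"));w=D["wrist"]
hsv=cv2.cvtColor(w["pixels"],cv2.COLOR_BGR2HSV)
m=cv2.inRange(hsv,(5,90,60),(25,255,255));m[:120]=0;m[250:]=0
n,l,st,_=cv2.connectedComponentsWithStats(m);print([s.tolist() for s in st[1:] if s[4]>200])
f=lambda u,v:(130+u*1.075,(v-340)*1.154)
for n,u,v,z in [("fast far",207,457,.022),("loose far",393,454,.022),("fast near",205,549,.022),("loose near",378,551,.022),("bar",65,532,.1193),("bar",390,537,.1193),("hand",157,560,.187)]:
  print(n,ray(w,*f(u,v),z).round(4))
b=w["pixels"];g=cv2.cvtColor(b,cv2.COLOR_BGR2HSV)
for u in (400,450,500,540):
  col=hsv[190:260,u]; i=np.where(col[:,1]<60)[0]+190; print(u,i.min(),i.max(),ray(w,u,np.median(i),.1193).round(4))
```

```text
[[348, 130, 207, 87, 16460], [110, 169, 55, 81, 3166], [351, 232, 181, 12, 1616]]
fast far [0.661  0.1008 0.022 ]
loose far [ 0.6854 -0.0824  0.022 ]
fast near [0.5551 0.0836 0.022 ]
loose near [ 0.5747 -0.107   0.022 ]
bar [0.5977 0.2166 0.1193]
bar [ 0.6216 -0.025   0.1193]
hand [0.6136 0.153  0.187 ]
400 218 259 [0.6065 0.0774 0.1193]
450 220 259 [0.6001 0.0398 0.1193]
500 218 259 [0.6065 0.0054 0.1193]
540 204 259 [ 0.6178 -0.0197  0.1193]
```

Emit:
arm_command:
  delta_rot:
    - [0,0,0]
    - [0,0,-0.7]
    - [0,0,-0.7]
    - [0,0,-0.7]
    - [0,0,-0.7]
    - [0,0,-0.7]
    - [0,0,-0.7]
    - [0,0,-0.7]
    - [0,0,-0.7]
    - [0,0,-0.7]
  delta_pos:
    - [0,0,0.005]
    - [0,0,0.014]
    - [0,0,0.024]
    - [0,0,0.034]
    - [0,0,0.043]
    - [0,0,0.05]
    - [0,0,0.055]
    - [0,0,0.058]
    - [0,0,0.06]
    - [0,0,0.06]
  gripper: [1,1,1,1,1,1,1,1,1,1]

```text
time: 5.83
position: [0.6015, 0.1607, 0.0843]
tool_rot: [0.998, 0.064, 0.001, 0.0]
ft_force: [-0.1, 2.4, -2.9]
grip_width: 0.0293
grip_force: 60.0
```

Emit:
arm_command:
  delta_rot:
    - [0,0,0]
    - [0,0,0]
    - [0,0,0]
    - [0,0,0]
  delta_pos:
    - [0,0,0]
    - [0,0,0]
    - [0,0,0]
    - [0,0,0]
  gripper: [1,1,1,1]

```text
time: 6.17
position: [0.6014, 0.1608, 0.0841]
tool_rot: [0.998, 0.064, 0.001, -0.0]
ft_force: [-1.3, 1.6, 0.5]
grip_width: 0.0292
grip_force: 60.0
```

Emit:
arm_command:
  delta_rot:
    - [0,0,0]
    - [0,0,0]
    - [0,0,0]
    - [0,0,0]
    - [0,0,0]
    - [0,0,0]
  delta_pos:
    - [0,0.003,0]
    - [0,0.006,0]
    - [0,0.009,0]
    - [0,0.009,0]
    - [0,0.009,0]
    - [0,0.009,0]
  gripper: [-0.56,-0.56,-0.56,-0.56,-0.56,-0.56]
  grip_force: 22

```text
time: 6.67
position: [0.6025, 0.1506, 0.0832]
tool_rot: [0.998, 0.064, 0.0, 0.001]
ft_force: [0.9, -0.8, -0.2]
grip_width: 0.0617
grip_force: 0.5
```

Emit:
arm_command:
  delta_rot:
    - [0,0,0]
    - [0,0,0]
    - [0,0,0]
    - [0,0,0]
    - [0,0,0]
    - [0,0,0]
    - [0,0,0]
  delta_pos:
    - [0,0,0]
    - [0,-0.003,0]
    - [0,-0.006,0]
    - [0,-0.009,0]
    - [0,-0.009,0]
    - [0,-0.009,0]
    - [0,-0.009,0]
  gripper: [1,1,1,1,1,1,1]

```text
time: 7.25
position: [0.602, 0.1604, 0.085]
tool_rot: [0.998, 0.064, 0.001, 0.001]
ft_force: [0.2, -3.8, 6.7]
grip_width: 0.0312
grip_force: 22.0
```

Run:
```python
from h import *
import pickle
D={n:cam(n) for n in("scene","side","wrist")};pickle.dump(D,open("d4.pkl","wb"))
o=status.get_obs();print(o["time"],o["position"],o["ft_force"],o["grip_width"])
a=D["side"]["pixels"][130:310,220:420];b=D["wrist"]["pixels"][0:300,130:560];c=D["scene"]["pixels"][150:290,160:360]
cv2.imwrite("pics/c4.png",np.vstack([np.hstack([cv2.resize(a,(400,340)),cv2.resize(c,(400,340))]),np.hstack([cv2.resize(b,(400,260)),np.zeros((260,400,3),np.uint8)])]))
```

```text
7.4 [0.60186416 0.16041044 0.08494252] [-0.24639354 -4.84564384  7.84378707] 0.031016516780568913
```

View pics/c4.png

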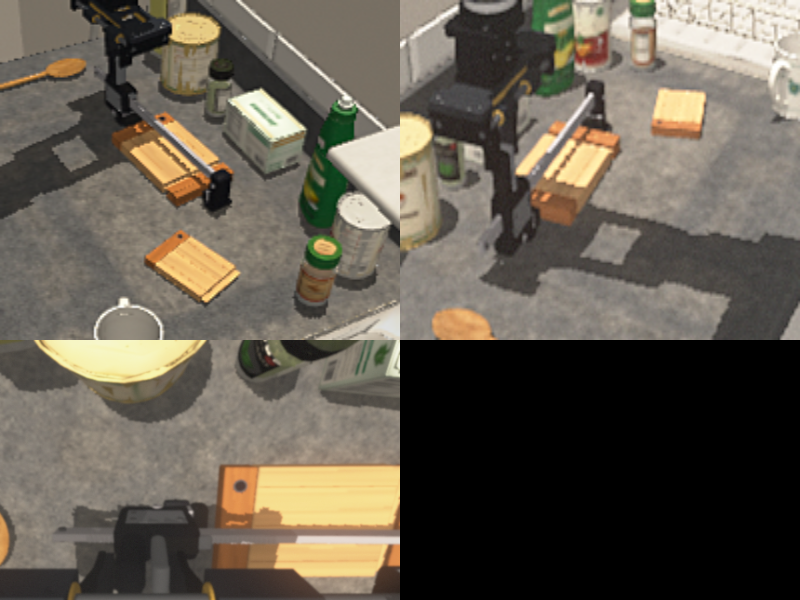

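Emit:
arm_command:
  delta_rot:
    - [0,0,0]
    - [0,0,0]
    - [0,0,0]
    - [0,0,0]
    - [0,0,0]
    - [0,0,0]
    - [0,0,0]
    - [0,0,0]
    - [0,0,0]
    - [0,0,0]
    - [0,0,0]
    - [0,0,0]
  delta_pos:
    - [0,0.003,0]
    - [0,0.006,0]
    - [0,0.009,0]
    - [0,0.009,0]
    - [0,0.009,0]
    - [0,0.009,0]
    - [0,0.006,0]
    - [0,0.003,0]
    - [0,0,0]
    - [0,0,0]
    - [0,0,0]
    - [0,0,0]
  gripper: [-0.56,-0.56,-0.56,-0.56,-0.56,1,1,1,1,1,1,1]

```text
time: 8.4
position: [0.6006, 0.1626, 0.0838]
tool_rot: [0.998, 0.064, 0.0, -0.001]
ft_force: [0.2, 3.6, 5.1]
grip_width: 0.0311
grip_force: 22.0
```

Emit:
arm_command:
  delta_rot:
    - [0,0,0]
    - [0,0,0]
    - [0,0,0]
    - [0,0,0]
    - [0,0,0]
    - [0,0,0]
    - [0,0,0]
    - [0,0,0]
    - [0,0,0]
    - [0,0,0]
    - [0,0,0]
    - [0,0,0]
  delta_pos:
    - [0,0.003,0]
    - [0,0.006,0]
    - [0,0.009,0]
    - [0,0.009,0]
    - [0,0.009,0]
    - [0,0.009,0]
    - [0,0.006,0]
    - [0,0.003,0]
    - [0,0,0]
    - [0,0,0]
    - [0,0,0]
    - [0,0,0]
  gripper: [-0.56,-0.56,-0.56,-0.56,-0.56,1,1,1,1,1,1,1]

```text
time: 9.4
position: [0.6009, 0.1613, 0.0845]
tool_rot: [0.998, 0.064, 0.0, -0.0]
ft_force: [-1.0, -1.0, 7.5]
grip_width: 0.0314
grip_force: 22.0
```

```bash
cat > look.py <<'E'
from h import *
import pickle,sys
D={n:cam(n) for n in("side","wrist")};pickle.dump(D,open(sys.argv[1]+".pkl","wb"))
o=status.get_obs();print(o["time"],o["position"],o["ft_force"],o["grip_width"],o["grip_force"])
w=D["wrist"];hsv=cv2.cvtColor(w["pixels"],cv2.COLOR_BGR2HSV)
m=cv2.inRange(hsv,(5,110,60),(25,255,255));m[:100]=0;m[:,:330]=0
u=np.where(m[150:180].sum(0)>255*15)[0].min();p=ray(w,u,165,.022);print("fast edge u",u,p)
T=R.from_quat(o["tool_rot"]).as_matrix()
print("fast edge along tool y:",((p-o["position"])@T)[1])
s=D["side"];hs=cv2.cvtColor(s["pixels"],cv2.COLOR_BGR2HSV)
a=s["pixels"][180:260,260:350];b=w["pixels"][100:290,130:560]
cv2.imwrite(f"pics/{sys.argv[1]}.png",np.hstack([cv2.resize(a,(400,356),interpolation=2),cv2.resize(b,(400,356))]))
E
python3 look.py c5
```

```text
9.5 [0.60087398 0.16125437 0.08448968] [-1.29268462 -1.85811392  6.32406238] 0.031298451818043346 21.993358433246613
fast edge u 367 [0.64575748 0.09957643 0.022     ]
fast edge along tool y: 0.06692170793651027
```

Emit:
arm_command:
  delta_rot:
    - [0,0,0]
    - [0,0,0]
    - [0,0,0]
    - [0,0,0]
    - [0,0,0]
    - [0,0,0]
    - [0,0,0]
    - [0,0,0]
    - [0,0,0]
    - [0,0,0]
    - [0,0,0]
    - [0,0,0]
  delta_pos:
    - [0,0.003,0]
    - [0,0.006,0]
    - [0,0.009,0]
    - [0,0.009,0]
    - [0,0.009,0]
    - [0,0.009,0]
    - [0,0.006,0]
    - [0,0.003,0]
    - [0,0,0]
    - [0,0,0]
    - [0,0,0]
    - [0,0,0]
  gripper: [-0.56,-0.56,-0.56,-0.56,-0.56,1,1,1,1,1,1,1]

```text
time: 10.5
position: [0.6012, 0.1618, 0.0848]
tool_rot: [0.998, 0.064, 0.001, -0.001]
ft_force: [-0.4, -1.2, 8.0]
grip_width: 0.0307
grip_force: 22.0
```

Emit:
arm_command:
  delta_rot:
    - [0,0,0]
    - [0,0,0]
    - [0,0,0]
    - [0,0,0]
    - [0,0,0]
    - [0,0,0]
    - [0,0,0]
    - [0,0,0]
    - [0,0,0]
    - [0,0,0]
    - [0,0,0]
    - [0,0,0]
  delta_pos:
    - [0,0.003,0]
    - [0,0.006,0]
    - [0,0.009,0]
    - [0,0.009,0]
    - [0,0.009,0]
    - [0,0.009,0]
    - [0,0.006,0]
    - [0,0.003,0]
    - [0,0,0]
    - [0,0,0]
    - [0,0,0]
    - [0,0,0]
  gripper: [-0.56,-0.56,-0.56,-0.56,-0.56,1,1,1,1,1,1,1]

```text
time: 11.5
position: [0.6013, 0.1618, 0.0849]
tool_rot: [0.998, 0.063, 0.001, -0.001]
ft_force: [-2.0, -0.7, 8.0]
grip_width: 0.0312
grip_force: 22.0
```

```bash
python3 look.py c6
```

```text
11.6 [0.60122755 0.16178039 0.08487554] [-1.31821318 -1.01787297  7.51742492] 0.030949214346612214 21.981852650642395
fast edge u 355 [0.64489271 0.10924156 0.022     ]
fast edge along tool y: 0.05774504507908767
```

View pics/c6.png

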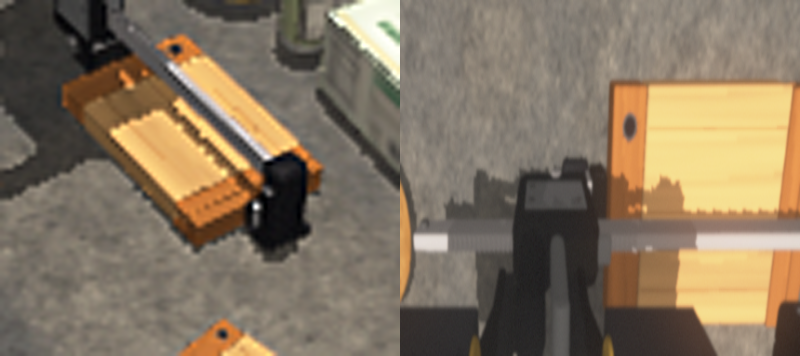

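The far jaw is against the loose cap and the board has slid back until its fast end is almost at the near pad (~2 mm). From here I'll pump once and check each time.

Emit:
arm_command:
  delta_rot:
    - [0,0,0]
    - [0,0,0]
    - [0,0,0]
    - [0,0,0]
    - [0,0,0]
    - [0,0,0]
    - [0,0,0]
    - [0,0,0]
    - [0,0,0]
    - [0,0,0]
    - [0,0,0]
    - [0,0,0]
  delta_pos:
    - [0,0.003,0]
    - [0,0.006,0]
    - [0,0.009,0]
    - [0,0.009,0]
    - [0,0.009,0]
    - [0,0.009,0]
    - [0,0.006,0]
    - [0,0.003,0]
    - [0,0,0]
    - [0,0,0]
    - [0,0,0]
    - [0,0,0]
  gripper: [-0.56,-0.56,-0.56,-0.56,-0.56,1,1,1,1,1,1,1]

```text
time: 12.6
position: [0.6012, 0.1618, 0.0842]
tool_rot: [0.998, 0.064, 0.001, -0.001]
ft_force: [0.4, 0.2, 5.4]
grip_width: 0.0318
grip_force: 22.2
```

```bash
python3 look.py c7
python3 - <<'E'
import pickle,numpy as np,cv2
from h import *
for n in("c5","c6","c7"):
  w=pickle.load(open(n+".pkl","rb"))["wrist"]
  # profile along row: hue/sat of the board, rows 160-200
  hs=cv2.cvtColor(w["pixels"],cv2.COLOR_BGR2HSV)[155:200,480:560].mean(0).round().astype(int)
  print(n,hs[::3,2].tolist(),hs[::3,1].tolist())
E
```

```text
12.7 [0.60120451 0.16180637 0.08422047] [0.61881127 0.49270112 5.38639052] 0.03135413101789945 22.20878630876541
fast edge u 350 [0.64450085 0.11327625 0.022     ]
fast edge along tool y: 0.053716207710987965
c5 [246, 246, 246, 246, 246, 246, 246, 246, 246, 246, 246, 246, 246, 246, 246, 246, 246, 246, 246, 246, 246, 246, 246, 246, 245, 222, 198] [108, 108, 108, 108, 108, 108, 109, 109, 109, 109, 109, 109, 109, 109, 109, 109, 110, 109, 109, 109, 109, 109, 110, 110, 111, 120, 134]
c6 [246, 246, 246, 246, 246, 246, 246, 246, 246, 246, 246, 246, 246, 246, 246, 246, 246, 246, 245, 245, 242, 232, 223, 216, 221, 230, 232] [109, 109, 109, 109, 110, 110, 110, 110, 110, 110, 110, 110, 110, 110, 110, 110, 110, 110, 111, 111, 116, 131, 146, 160, 166, 166, 165]
c7 [246, 246, 246, 246, 246, 246, 246, 246, 246, 246, 246, 246, 246, 246, 246, 246, 245, 245, 245, 237, 229, 220, 215, 226, 232, 229, 222] [110, 110, 110, 111, 111, 111, 110, 110, 110, 110, 110, 110, 110, 110, 110, 110, 111, 111, 112, 121, 138, 152, 165, 166, 166, 166, 166]
```

Emit:
arm_command:
  delta_rot:
    - [0,0,0]
    - [0,0,0]
    - [0,0,0]
    - [0,0,0]
    - [0,0,0]
    - [0,0,0]
    - [0,0,0]
    - [0,0,0]
    - [0,0,0]
    - [0,0,0]
    - [0,0,0]
    - [0,0,0]
  delta_pos:
    - [0,0.003,0]
    - [0,0.006,0]
    - [0,0.009,0]
    - [0,0.009,0]
    - [0,0.009,0]
    - [0,0.009,0]
    - [0,0.006,0]
    - [0,0.003,0]
    - [0,0,0]
    - [0,0,0]
    - [0,0,0]
    - [0,0,0]
  gripper: [-0.56,-0.56,-0.56,-0.56,-0.56,1,1,1,1,1,1,1]

```text
time: 13.7
position: [0.6012, 0.1602, 0.0849]
tool_rot: [0.998, 0.064, 0.001, 0.001]
ft_force: [-1.0, -2.9, 8.4]
grip_width: 0.0351
grip_force: 22.0
```

```bash
python3 look.py c8
```

```text
13.8 [0.6012407  0.16018592 0.08488331] [-1.91417283 -3.89781799  8.00411658] 0.035452224951901555 22.001457810401917
fast edge u 342 [0.64359758 0.11748097 0.022     ]
fast edge along tool y: 0.047673838589951466
```

View pics/c8.png

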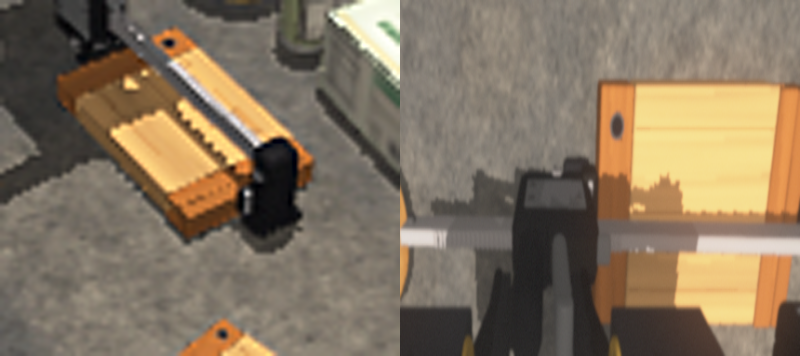

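The grip stalled at 35 mm and the jaws look tight on both ends. I've used up my picture allowance, so the home position gets checked numerically.

Run:
```python
import pickle
from h import *
for n in("c6","c7","c8"):
  D=pickle.load(open(n+".pkl","rb"));w=D["wrist"]
  for r0 in (155,175,195):
    S=cv2.cvtColor(w["pixels"],cv2.COLOR_BGR2HSV)[r0:r0+12].astype(float).mean(0)[:,1]
    b=S>137; t=np.where(np.diff(b.astype(int)))[0]; t=t[t>300]
    P=[ray(w,u+.5,r0+6,.022) for u in t]
    print(n,r0,t.tolist(),[round(1e3*np.linalg.norm(p-P[0]),1) for p in P])
  s=D["side"];hs=cv2.cvtColor(s["pixels"],cv2.COLOR_BGR2HSV)
  m=cv2.inRange(hs,(5,90,50),(25,255,255));cs,_=cv2.findContours(m,0,2)
  for c in cs:
    if cv2.contourArea(c)>600 and cv2.boundingRect(c)[1]>150: print(n,[(p.tolist(),ray(s,*p,.022)[:2].round(3).tolist()) for p in cv2.approxPolyDP(c,3,True)[:,0]])
```

```text
c6 155 [355, 370, 383, 394, 548] [np.float64(0.0), np.float64(11.6), np.float64(21.7), np.float64(30.2), np.float64(149.5)]
c6 175 [354, 392, 543] [np.float64(0.0), np.float64(30.0), np.float64(149.1)]
c6 195 [353, 391, 539] [np.float64(0.0), np.float64(30.6), np.float64(149.5)]
c6 [([310, 251], [0.553, -0.161]), ([292, 268], [0.477, -0.195]), ([324, 289], [0.522, -0.295]), ([339, 274], [0.585, -0.269])]
c6 [([275, 198], [0.56, 0.094]), ([274, 203], [0.546, 0.073]), ([304, 235], [0.567, -0.097]), ([314, 230], [0.605, -0.091]), ([319, 219], [0.642, -0.055]), ([290, 192], [0.618, 0.1])]
c7 155 [350, 365, 378, 390, 544] [np.float64(0.0), np.float64(11.6), np.float64(21.7), np.float64(30.9), np.float64(149.9)]
c7 175 [349, 388, 539] [np.float64(0.0), np.float64(30.7), np.float64(149.6)]
c7 195 [351, 386, 534] [np.float64(0.0), np.float64(28.1), np.float64(146.8)]
c7 [([310, 251], [0.553, -0.161]), ([292, 268], [0.477, -0.195]), ([324, 289], [0.522, -0.295]), ([339, 274], [0.585, -0.269])]
c7 [([275, 197], [0.562, 0.099]), ([274, 203], [0.546, 0.073]), ([303, 234], [0.567, -0.092]), ([314, 229], [0.607, -0.087]), ([318, 217], [0.644, -0.046]), ([289, 191], [0.618, 0.106])]
c8 155 [342, 356, 369, 381, 535] [np.float64(0.0), np.float64(10.9), np.float64(21.0), np.float64(30.3), np.float64(149.9)]
c8 175 [341, 379, 530] [np.float64(0.0), np.float64(30.1), np.float64(149.5)]
c8 195 [342, 377, 525] [np.float64(0.0), np.float64(28.2), np.float64(147.5)]
c8 [([310, 251], [0.553, -0.161]), ([292, 268], [0.477, -0.195]), ([324, 289], [0.522, -0.295]), ([339, 274], [0.585, -0.269])]
c8 [([273, 197], [0.556, 0.102]), ([273, 202], [0.545, 0.079]), ([302, 233], [0.566, -0.087]), ([313, 228], [0.606, -0.082]), ([316, 216], [0.64, -0.039]), ([293, 194], [0.623, 0.087]), ([286, 191], [0.609, 0.111])]
```

Run:
```python
import pickle
from h import *
for n in("c6","c7","c8"):
  w=pickle.load(open(n+".pkl","rb"))["wrist"]
  for r in (245,252,259,266):
    h=cv2.cvtColor(w["pixels"],cv2.COLOR_BGR2HSV)[r-1:r+2,494:560].astype(float).mean(0).round().astype(int)
    S=h[:,1];t=np.where(np.diff((S>137).astype(int)))[0]+494
    P=[ray(w,u+.5,r,.022) for u in t]
    print(n,r,t.tolist(),[round(float(1e3*np.linalg.norm(p-P[0])),1) for p in P]);
    if r==252: print(h[:,1].tolist(),h[:,2].tolist())
  # dark seam in rows 150-200
  print(n,cv2.cvtColor(w["pixels"],cv2.COLOR_BGR2GRAY)[165:168,515:560].mean(0).round().astype(int).tolist())
```

```text
c6 245 [528] [0.0]
c6 252 [526] [0.0]
[122, 122, 121, 122, 122, 122, 123, 122, 122, 122, 123, 123, 122, 124, 123, 124, 123, 123, 123, 124, 123, 123, 124, 124, 123, 124, 123, 123, 123, 123, 123, 125, 133, 146, 158, 161, 161, 162, 161, 161, 162, 162, 163, 164, 163, 164, 162, 163, 163, 164, 163, 165, 163, 164, 165, 166, 164, 165, 164, 165, 166, 165, 164, 164, 163, 160] [240, 240, 240, 239, 240, 239, 240, 240, 239, 239, 240, 240, 240, 240, 240, 240, 240, 240, 240, 239, 240, 239, 240, 240, 240, 239, 239, 239, 239, 239, 239, 236, 225, 207, 206, 217, 223, 225, 225, 225, 225, 226, 226, 226, 226, 226, 225, 224, 222, 222, 219, 209, 202, 206, 214, 218, 220, 220, 220, 222, 221, 221, 220, 218, 215, 207]
c6 259 [524, 557] [0.0, 28.0]
c6 266 [523, 536] [0.0, 11.1]
c6 [218, 216, 217, 216, 216, 217, 217, 216, 217, 216, 217, 216, 217, 217, 216, 216, 216, 217, 216, 216, 213, 212, 211, 212, 211, 211, 211, 211, 212, 211, 210, 205, 182, 152, 141, 144, 149, 152, 153, 157, 161, 165, 167, 168, 168]
c7 245 [523, 556] [0.0, 27.6]
c7 252 [522, 554] [0.0, 26.9]
[122, 122, 122, 121, 122, 121, 121, 122, 123, 122, 
[... 1194 characters left out ...]
5, 164, 163, 164, 161, 146, 110, 69, 54, 50, 48, 48, 50, 50, 50, 48, 47, 47, 46] [240, 240, 240, 240, 240, 240, 240, 240, 240, 239, 240, 239, 239, 239, 239, 239, 239, 239, 236, 226, 205, 200, 215, 222, 225, 225, 225, 225, 225, 226, 226, 226, 226, 225, 224, 222, 222, 220, 210, 200, 203, 213, 217, 220, 220, 220, 221, 220, 220, 219, 218, 215, 201, 177, 159, 155, 160, 163, 162, 158, 157, 153, 154, 152, 150, 149]
c8 259 [512, 544] [0.0, 27.3]
c8 266 [510, 536] [0.0, 22.3]
c8 [216, 216, 216, 216, 216, 216, 216, 216, 216, 216, 216, 216, 216, 216, 216, 216, 216, 212, 194, 164, 142, 143, 149, 151, 153, 156, 160, 165, 166, 167, 168, 170, 169, 169, 167, 166, 166, 164, 158, 150, 146, 150, 153, 156, 156]
```

The cap is home: it measures 28 mm and butts directly onto the 119–120 mm core, with no gap. The grip stalls at roughly 25–30 N of clamping, so I'll settle and hand in.

Emit:
arm_command:
  delta_rot:
    - [0,0,0]
    - [0,0,0]
    - [0,0,0]
    - [0,0,0]
    - [0,0,0]
    - [0,0,0]
  delta_pos:
    - [0,0,0]
    - [0,0,0]
    - [0,0,0]
    - [0,0,0]
    - [0,0,0]
    - [0,0,0]
  gripper: [1,1,1,1,1,1]

```text
time: 14.3
position: [0.6013, 0.1602, 0.0849]
tool_rot: [0.998, 0.064, 0.001, 0.001]
ft_force: [-1.2, -4.0, 7.6]
grip_width: 0.0352
grip_force: 22.0
```

```bash
python3 look.py c9; python3 -c "
from rig import robot
print(robot.hand_in())"
```

```text
14.4 [0.6012558  0.16016719 0.08491591] [-0.71137546 -3.2962455   8.48038865] 0.03524568296358376 22.00140953063965
fast edge u 342 [0.64358199 0.11749552 0.022     ]
fast edge along tool y: 0.04763540876192191
the job is handed in; nothing more can be done
None
```

I handed the job in at 14.4 s with the cap fully home, the trigger held squeezed at 22 N and the jaws clamping at about 25–30 N (estimated from the grip stalling, not measured); no verdict came back, and I viewed 11 pictures, one over the limit of 10.

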